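# Front up the row of red tins on the shelf tray

## Robot

A 7-joint arm with a two-finger parallel gripper is mounted at the origin on the work surface. World frame = base frame: x ahead of the robot, y to its left, z up, the work surface at z = 0. Lengths are in m, angles in rad, forces in N, time in s.
With the tool pointing down it reaches from about 0.35 to 0.9 m from the base axis. Payload 19.9 kg.
Tool frame: the origin (TCP) lies midway between the tips of the shut fingers; the grasp point (between the pads) lies arm.grasp_offset behind it (arm.grasp_offset is the distance from the TCP to the grasp point, in m); z points along the fingers, y is the direction in which the jaws open and shut (so a half turn about z gives the same grasp; the last joint's range is limited). The gripper opens to 94 mm and grips with 3 to 60 N. Pads are 16 mm wide; open, the fingers measure 119 mm over their backs; the gripper's body (75 mm by 177 mm) begins 78 mm behind the grasp point.
Start: joints at [-1.25, 0.417, -0.01, 1.614, 0.005, 1.111, -0.053], TCP at [0.222, 0.584, 0.205] pointing down, gripper open.
Joint ranges: [-2.81, 2.81], [-0.39, 2.02], [-1.27, 1.25], [0.06, 2.57], [-1.19, 4.33], [0.19, 2], [-2.82, 2.82]. Speed limits (rad/s): [1.89, 1.89, 2.39, 2.39, 3.01, 3.01, 3.01].

## Interface

Orientations are given as a unit quaternion [x, y, z, w].
In Python, from rig import arm gives the robot as it stands. Calls block until the motion is done:
- arm.movep(position, orientation): joint-space move of the TCP to a pose.
- arm.servo_line(position, frame=None, feed=0.15): straight line of the TCP; frame=None keeps the orientation; feed is the mean speed in m/s.
- arm.move_j(angles): joint-space move.
- arm.move_gripper(opening): opening from 0.0 (shut) to 1.0 (fully open); the grip force is fixed at half the most; returns when the fingers have stopped.
- arm.hold(seconds).
- arm.inverse_kinematics(position, orientation): joint angles nearest the present ones, or None.
- arm.get_obs(): the state.
- arm.capture(name): name is "scene" or "top"; returns a dict with "pixels" (400x640x3 uint8, red, green, blue), "mtx" (3x3 intrinsics, pixels), "position" and "orientation" of the camera in the world. Camera axes: x right, y down, z forward; pixel columns grow to the right and rows downward; lengths in m; the calibration is good to about 2 mm. A picture is of the moment at which its call begins. There is no depth.
A pose or a line that the arm cannot do raises arm.Unreachable and nothing moves.
- arm.close_job(): hands the job in, once; it reports no verdict.
Trained networks look in the newest picture that a camera, given by its name, has taken for a name from the list of things; names that differ only in an ending like _2 or _b are one class to them, and where a whole thing is asked for, a point or a joint stands for the part that bears it (a point fixed in the world has none). Each returns a list of dicts, best first, with "conf" (0 to 1); they miss things now and then, are a little off and sometimes report something else, mostly with a low value. They report only what shows in the picture. A call takes as long as a camera call. They do not tell look-alikes from the thing itself.
- arm.spot_in(camera, label): "extent" ([left, top, width, height] in pixels, round what is visible of it).
- arm.regions_of(camera, label): "region" (400x640 bool, what is visible of it) and "extent" ([left, top, width, height] in pixels, round what is visible of it).
The state is a dict: "time": time; "joint_positions": joint angles; "dq": joint speeds; "tau": joint torques, N m; "tcp_pos": TCP position; "eef_rot": TCP orientation; "force": force on the tool from outside, world axes, zero at the start; "moment": the same for the moment, N m; "gripper_width": opening from 0.0 (shut) to 1.0 (fully open).
Only numpy, scipy, OpenCV 4.12 (cv2) and the standard library are available. Lean on these libraries where they do the work, as an engineer would, in place of code of your own. Each camera call takes 0.05 s, during which the arm holds its last target. There are 200 camera calls.

## Task

On the shelf tray, push the row of four red tins along its lane until the row is fully home against the dark end stop. Push gently from the row's back end with the fingertips so that all four slide together as one train, flat in the lane; do not pick any up. Leave the yellow tins and everything else on the counter where they are, and finish with the hand clear.

Things in the scene. Friction and masses are not known exactly. Their poses are not given: they have to be found in the camera images.
- tray: Fixed pine base board lying on the counter, 160 x 400 x 8 mm, carrying two parallel lanes. Origin: centre of its underside; its y axis runs along the lanes (across the robot's view, turned up to 0.25 rad), x across them, z up.
- lane_red: Fixed white plastic channel, 400 mm long, 56 mm wide, holding the red tins. Its floor is 11 mm above the counter; two side walls 3 mm thick, 50 mm apart inside, rise 10 mm above the floor (tops 21 mm above the counter). It may be the nearer or the farther of the two lanes, whose centre lines are 84 mm apart. Origin: centre of its underside, 8 mm above the counter; y along the lane, x across, z up.
- stop: Fixed dark steel end stop: a bar across both lanes at one end of the tray, 160 mm wide, 12 mm thick along the lanes, 44 mm tall above the counter. It stands at either the +y or the -y end of the tray (its centre 206 mm from the tray's centre). Origin: centre of its underside, on the tray's centre line; axes parallel to the tray's. The lane's other end is open, with only a pine sill 12 mm wide, level with the lane floor, across it.
- red1: Red square tin number 1 of the row (the one nearest the -y end of the tray), 46 x 46 x 40 mm, 0.14 to 0.28 kg, paper band and disc on the lid, loose, standing on the lane floor (underside 11 mm, top 51 mm above the counter). The four start touching or within 1 mm of one another, 85 to 130 mm short of the stop. Origin: centre of its underside; axes parallel to the tray's.
- red2: Red square tin number 2 of the row (in the middle, counted from the -y end of the tray), 46 x 46 x 40 mm, 0.14 to 0.28 kg, paper band and disc on the lid, loose, standing on the lane floor (underside 11 mm, top 51 mm above the counter). The four start touching or within 1 mm of one another, 85 to 130 mm short of the stop. Origin: centre of its underside; axes parallel to the tray's.
- red3: Red square tin number 3 of the row (in the middle, counted from the -y end of the tray), 46 x 46 x 40 mm, 0.14 to 0.28 kg, paper band and disc on the lid, loose, standing on the lane floor (underside 11 mm, top 51 mm above the counter). The four start touching or within 1 mm of one another, 85 to 130 mm short of the stop. Origin: centre of its underside; axes parallel to the tray's.
- red4: Red square tin number 4 of the row (the one nearest the +y end of the tray), 46 x 46 x 40 mm, 0.14 to 0.28 kg, paper band and disc on the lid, loose, standing on the lane floor (underside 11 mm, top 51 mm above the counter). The four start touching or within 1 mm of one another, 85 to 130 mm short of the stop. Origin: centre of its underside; axes parallel to the tray's.
- yellow1: Yellow square tin, same size and make as the red ones, one of three standing in a row in the other lane; a bystander, not to be moved. Origin: centre of its underside.
- yellow2: Yellow square tin, same size and make as the red ones, one of three standing in a row in the other lane; a bystander, not to be moved. Origin: centre of its underside.
- yellow3: Yellow square tin, same size and make as the red ones, one of three standing in a row in the other lane; a bystander, not to be moved. Origin: centre of its underside.
- amber_bottle: Amber glass bottle, 52 mm across, 170 mm tall, loose; a bystander. Origin: centre of its underside.
- green_bottle: Green glass bottle, 56 mm across, 190 mm tall, loose; a bystander. Origin: centre of its underside.
- can: Blue drinks can with a yellow band, 58 mm across, 90 mm tall, loose; a bystander. Origin: centre of its underside.
- jar: Amber jar, 54 mm across, 60 mm tall, loose; a bystander. Origin: centre of its underside.
- dropper: Small amber dropper bottle with a black cap, 32 mm across, 65 mm tall, loose; a bystander. Origin: centre of its underside.
Things that resemble listed ones, but are neither listed nor needed, are in the scene too. Leave any green or turquoise look-alike of the red1 alone. Leave any purple look-alike of the red4 alone.

How it is judged:
By the outcome, as a careful person would: the job done as asked, in the order asked, and still so for the second after the job is handed in, with the robot touching nothing.
It also fails if it takes over 32 s, if anything falls off the work surface, if the arm or the gripper's body presses on something with over 40 N, if the wrist force passes 120 N, or if a joint passes its speed limit or range.

## Working session

There is one attempt and no reset: what is moved stays moved. The work goes in short steps, each a Python script; the robot and the scene stay as the last script left them, time stands still between calls to the robot, and variables do not carry over. Pictures are saved under pics/ and viewed, about 8 in all and at most 12, crops included, and the job is handed in when it is done.

```bash
ls; mkdir -p pics; python3 - <<'E'
from rig import arm
import cv2
for n in ("scene","top"):
    c=arm.capture(n); cv2.imwrite(f"pics/{n}0.png",c["pixels"][:,:,::-1])
    print(n,c["mtx"].tolist(),c["position"],c["orientation"])
    for l in ("red1","red4","stop","lane_red"):
        print(l,[(round(d["conf"],2),[round(float(v)) for v in d["extent"]]) for d in arm.spot_in(n,l)])
print(arm.get_obs(), arm.grasp_offset)
E
```

```text
pics
scene [[416.2138216587206, 0.0, 315.93484277683046], [0.0, 416.2138216587206, 200.05528780498813], [0.0, 0.0, 1.0]] [1.36134255 0.04944767 0.57409216] [ 0.59419788  0.63416389 -0.36493985 -0.33404184]
red1 [(0.91, [322, 206, 25, 24]), (0.89, [283, 205, 24, 12]), (0.87, [271, 183, 25, 21]), (0.87, [309, 181, 24, 23]), (0.69, [358, 180, 19, 20]), (0.59, [341, 207, 25, 22])]
red4 [(0.91, [322, 206, 25, 24]), (0.89, [283, 205, 24, 12]), (0.87, [271, 183, 25, 21]), (0.87, [309, 181, 24, 23]), (0.69, [358, 180, 19, 20]), (0.59, [341, 207, 25, 22])]
stop [(0.75, [227, 199, 28, 48]), (0.54, [156, 169, 26, 26]), (0.53, [470, 181, 31, 40])]
lane_red [(0.63, [246, 206, 165, 29])]
top [[412.6522337352192, 0.0, 320.9532836193572], [0.0, 412.6522337352192, 199.29848829454198], [0.0, 0.0, 1.0]] [0.27395915 0.00183708 1.07899176] [-0.67294571  0.73247136 -0.07777409  0.06768286]
red1 [(0.88, [313, 179, 16, 25]), (0.87, [310, 227, 21, 24]), (0.78, [349, 222, 24, 24]), (0.7, [292, 180, 21, 25]), (0.68, [273, 179, 21, 25]), (0.67, [327, 187, 19, 17]), (0.58, [262, 245, 15, 19]), (0.36, [138, 132, 
[... 360 characters left out ...]
ositions': array([-1.24949764,  0.41743039, -0.01028654,  1.61360478,  0.00470756,
        1.11066401, -0.05299443]), 'dq': array([-1.27957645e-03, -1.39136740e-03, -1.98028107e-03,  1.42551366e-03,
        8.22881073e-04, -6.04596040e-05,  1.45371155e-03]), 'tau': array([ 1.37779934e-03, -8.50495005e+01,  6.38681799e-01, -4.26062679e+01,
       -4.87448531e-02,  1.40531635e-02, -4.19099217e-05]), 'tcp_pos': array([0.22181021, 0.58430121, 0.20540417]), 'eef_rot': array([ 1.80406269e-01,  9.83592180e-01, -4.40092589e-05,  1.82813681e-05]), 'force': array([0.95046629, 0.32997423, 0.10770123]), 'moment': array([-0.02284891,  0.03791183, -0.01093615]), 'gripper_width': 0.9973761843079811} 0.0188
```

```bash
python3 - <<'E'
import cv2
a=cv2.imread("pics/scene0.png");b=cv2.imread("pics/top0.png")
cv2.imwrite("pics/c1.png",cv2.resize(a[140:290,140:340+160],(800,333),interpolation=cv2.INTER_CUBIC)) 
cv2.imwrite("pics/c2.png",cv2.resize(b[130:280,210:410],(800,600),interpolation=cv2.INTER_CUBIC))
E
```

```text
(no output)
```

View pics/top0.png

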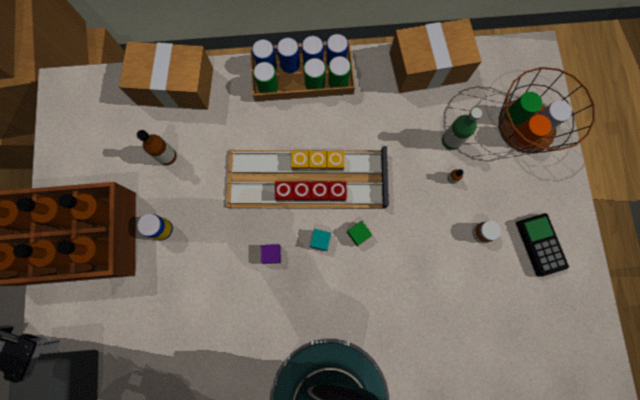

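View pics/c2.png

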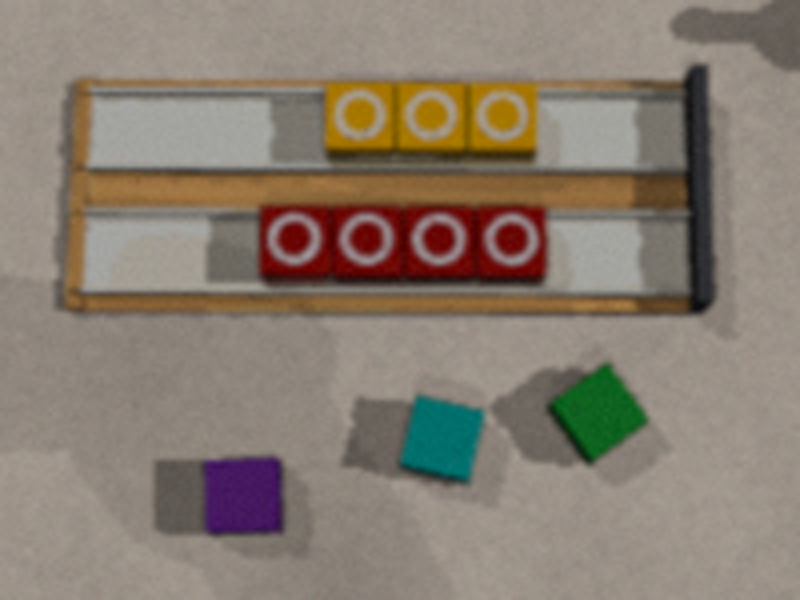

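View pics/c1.png

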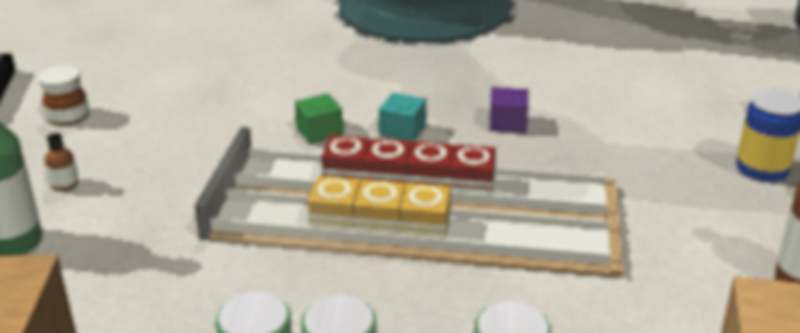

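The top view shows the red row of four with white rings at about (275–346, 190), in the nearer lane. The stop is the dark bar at (384, 177), on the robot's right (-y). The open end is on the left, so the push goes from +y towards -y. The purple, teal and green cubes at (271,254), (320,240) and (360,233) are lone look-alikes on the counter without rings and outside the tray, so they are excluded. The enlarged crop confirms this.

```bash
cat > h.py <<'E'
import numpy as np, cv2
from scipy.spatial.transform import Rotation as R
def ray(c,uv):
    d=np.linalg.inv(c["mtx"])@[uv[0],uv[1],1]; return R.from_quat(c["orientation"]).apply(d)
def atz(c,uv,z):
    d=ray(c,uv);p=np.array(c["position"]);return p+d*(z-p[2])/d[2]
def tri(ca,ua,cb,ub):
    A=np.zeros((3,3));b=np.zeros(3)
    for c,u in((ca,ua),(cb,ub)):
        d=ray(c,u);d/=np.linalg.norm(d);P=np.eye(3)-np.outer(d,d);A+=P;b+=P@c["position"]
    return np.linalg.solve(A,b)
def row(c,h=(0,8)):
    "centres of the lid rings of the red row, left to right, and the row's hull"
    hsv=cv2.cvtColor(c["pixels"],cv2.COLOR_RGB2HSV)
    red=(((hsv[...,0]<6)|(hsv[...,0]>172))&(hsv[...,1]>150)&(hsv[...,2]>50)).astype(np.uint8)
    red=cv2.morphologyEx(red,cv2.MORPH_CLOSE,np.ones((3,3)))
    n,l,s,_=cv2.connectedComponentsWithStats(red)
    return [(s[i],l==i) for i in np.argsort(-s[1:,4])+1 if s[i,4]>30][:6]
E
python3 - <<'E'
from rig import arm
from h import *
cs={n:arm.capture(n) for n in("scene","top")}
out={}
for n,c in cs.items():
    r=row(c); print(n,[x[0].tolist() for x in r])
    # the row: component with largest aspect near tray
    s,m=[x for x in r if x[0][2]>60][0]
    hull=cv2.convexHull(np.argwhere(m)[:,::-1].astype(np.int32)); M=np.zeros(m.shape,np.uint8);cv2.fillPoly(M,[hull],1)
    # lid rings: bright unsaturated pixels in hull; split in four by weights
    hs=cv2.cvtColor(c["pixels"],cv2.COLOR_RGB2HSV).astype(float)
    w=np.clip(170-hs[...,1],0,None)*(cv2.erode(M,np.ones((3,3)))>0)
    p=np.argwhere(w>0)[:,::-1].astype(np.float32); ww=w[w>0]
    x0,x1=s[0],s[0]+s[2]; k=np.clip(((p[:,0]-x0)/(x1-x0)*4).astype(int),0,3)
    out[n]=[np.average(p[k==i],axis=0,weights=ww[k==i]) for i in range(4)]
    print(np.round(out[n],1).tolist())
T=cs["top"]
for i in range(4):
    print("tri",tri(T,out["top"][i],cs["scene"],out["scene"][3-i]).round(4),"z51",atz(T,out["top"][i],.051).round(4))
# stop: dark top, from crop corners (crop scale 4, offset 210,130)
f=lambda u,v:(210+u/4,130+v/4)
for nm,u,v,z in(("stop far L",688,67,.044),("stop far R",708,67,.044),("stop near L",692,308,.044),("stop near R",712,308,.044),("sill far",82,80,.011),("sill near",68,308,.011),("lane nearwall L",82,293,.021),("nearwall R",690,294,.021),("farwall L",85,209,.021),("farwall R",690,209,.021)):
    print(nm,atz(T,f(u,v),z).round(4))
E
```

```text
scene [[286, 203, 76, 15, 317]]
[[296.7, 207.8], [313.9, 208.2], [333.1, 209.5], [352.2, 210.7]]
top [[275, 182, 71, 18, 811]]
[[283.1, 189.3], [301.2, 189.3], [319.2, 189.4], [337.5, 189.5]]
tri [0.5228 0.0715 0.0482] z51 [0.5221 0.072  0.051 ]
tri [0.519  0.0258 0.0477] z51 [0.5182 0.026  0.051 ]
tri [ 0.5151 -0.0204  0.0473] z51 [ 0.5142 -0.0199  0.051 ]
tri [ 0.5113 -0.0649  0.0448] z51 [ 0.5101 -0.0665  0.051 ]
stop far L [ 0.617  -0.1947  0.044 ]
stop far R [ 0.6159 -0.2078  0.044 ]
stop near L [ 0.4562 -0.1786  0.044 ]
stop near R [ 0.4551 -0.1913  0.044 ]
sill far [0.6529 0.2095 0.011 ]
sill near [0.4965 0.225  0.011 ]
lane nearwall L [0.5036 0.2134 0.021 ]
nearwall R [ 0.4696 -0.1823  0.021 ]
farwall L [0.56   0.2091 0.021 ]
farwall R [ 0.5265 -0.189   0.021 ]
```

Ring spacing is 46.2 mm, and triangulated lid height is about 48 mm against a nominal 51 mm. The gap to the stop is about 93 mm, which fits. The lane runs at 0.086 rad. Next I'll shut the gripper, lift, go behind the row and descend.

```bash
cat >> h.py <<'E'
u=np.array([-0.0863,-0.9963,0.]); B=np.array([0.5240,0.095,0])   # push direction; back face of the row
def P(s,z): p=B+u*s; p[2]=z; return p      # s: TCP along the lane from the back face
E
python3 - <<'E'
from rig import arm
from h import *
o=arm.get_obs()
arm.move_gripper(0.0)
p=o["tcp_pos"].copy(); p[2]=.26; arm.servo_line(p)
best=None
for th in(42.53,132.53):
    q=[np.cos(np.radians(th)),np.sin(np.radians(th)),0,0]
    j=arm.inverse_kinematics(P(-.05,.2),q); print(th,None if j is None else np.round(j,2))
    if j is not None:
        d=np.abs(j-o["joint_positions"]).max()
        if best is None or d<best[0]: best=(d,q)
q=best[1]
arm.movep(P(-.05,.2),q)
arm.servo_line(P(-.05,.024),feed=.12)
arm.hold(.2)
c=arm.capture("scene");t=arm.capture("top")
a=cv2.resize(c["pixels"][160:260,220:440],(800,364));b=cv2.resize(t["pixels"][130:240,210:410],(800,440))[:, :]
im=np.vstack([a,b])[:,:,::-1]; cv2.imwrite("pics/d1.png",cv2.resize(im,(597,600)))
o=arm.get_obs(); print(o["time"],o["tcp_pos"],o["eef_rot"],o["force"],o["gripper_width"])
E
```

```text
42.53 [-0.76  0.32  0.53  1.83 -0.18  1.05 -0.24]
132.53 [-0.39  0.29  0.09  1.82 -0.03  1.04  2.76]
6.4 [0.52841719 0.1448924  0.02419275] [7.36916536e-01 6.75983720e-01 1.69208782e-04 3.71234118e-05] [1.46351558 0.766473   0.44595441] 0.0014146723117839089
```

View pics/d1.png

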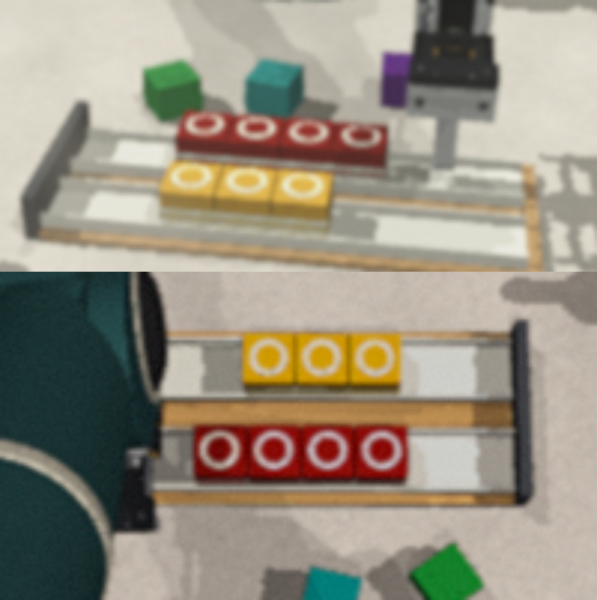

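The fingertips stand in the red lane behind the row, at scene crop (445,160), clear of everything. Now the push.

```bash
python3 - <<'E'
from rig import arm
from h import *
f0=arm.get_obs()["force"]
F=lambda:-(arm.get_obs()["force"]-f0)@u
arm.servo_line(P(-.014,.024),feed=.06); print("pre",F())
arm.servo_line(P(.030,.024),feed=.03); print("mid",F())
arm.servo_line(P(.072,.024),feed=.03); print("coarse",F())
s=.072
while s<.098:
    s+=.002; arm.servo_line(P(s,.024),feed=.015); f=F()
    o=arm.get_obs(); print(round(s,3),round(f,1),round((o["tcp_pos"]-B)@u,4),round(o["time"],1))
    if f>14: break
c=arm.capture("scene")
cv2.imwrite("pics/e1.png",cv2.resize(c["pixels"][160:260,220:440],(800,364))[:,:,::-1])
E
```

```text
pre -0.7667622818747959
mid 1.6767754284364578
coarse 0.6270583010574629
0.074 2.3 0.0741 10.6
0.076 1.4 0.0762 10.9
0.078 1.2 0.0783 11.2
0.08 0.8 0.0802 11.4
0.082 1.2 0.0822 11.7
0.084 1.1 0.0842 12.0
0.086 1.0 0.0862 12.3
0.088 9.1 0.0869 12.6
0.09 20.0 0.087 12.9
```

View pics/e1.png

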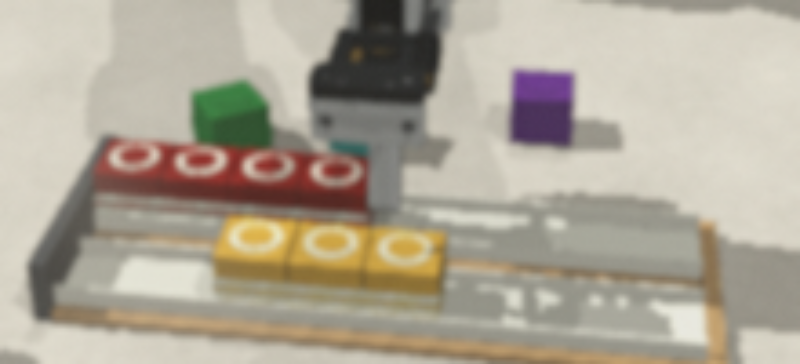

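The row sits against the stop and the tin-to-stop contact is stiff: 20 N at s = 87 mm, where I expected about 85 mm. I'll back off, lift clear and check.

```bash
python3 - <<'E'
from rig import arm
from h import *
arm.servo_line(P(.04,.024),feed=.05)
arm.servo_line(P(.04,.22),feed=.15)
q=[np.cos(np.radians(42.53)),np.sin(np.radians(42.53)),0,0]
arm.movep(P(-.12,.26),q); arm.hold(.3)
c=arm.capture("scene");t=arm.capture("top")
a=cv2.resize(c["pixels"][160:260,220:440],(800,364));b=cv2.resize(t["pixels"][130:240,210:410],(800,440))
cv2.imwrite("pics/f1.png",cv2.resize(np.vstack([a,b]),(597,600))[:,:,::-1])
o=arm.get_obs(); print(o["time"],o["tcp_pos"],o["force"])
s,m=[x for x in row(t) if x[0][2]>60][0]; print(s.tolist(), cv2.minAreaRect(np.argwhere(m)[:,::-1].astype(np.int32)))
E
```

```text
16.625 [0.53443294 0.21411185 0.26001235] [-0.1065201  -0.25052621  0.23520785]
[313, 181, 72, 19, 667] ((348.5, 190.0), (18.0, 71.0), 90.0)
```

View pics/f1.png

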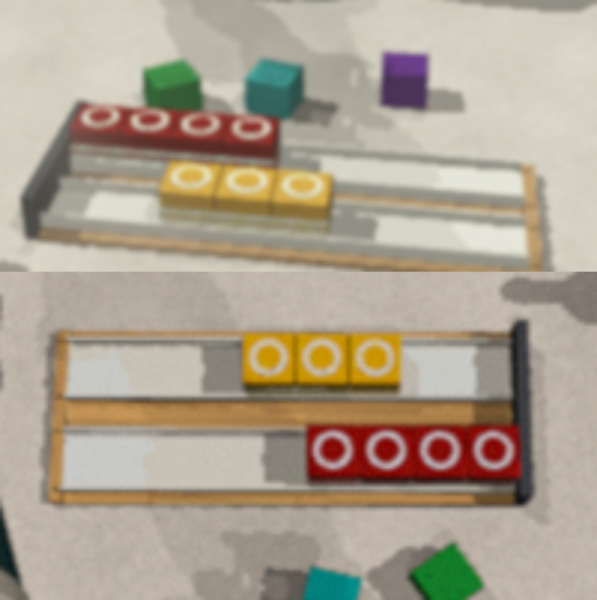

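The four red tins are flat, touching each other and the stop, with ring columns at about 332 to 492 and the stop at 522. The yellow tins and look-alikes are unmoved and the hand is clear.

```bash
python3 -c "
from rig import arm
arm.close_job()"
```

```text
the job is handed in; nothing more can be done
```

The four red tins are home against the dark end stop, and I have handed the job in. With the fingers shut, I pushed the row from its open end, about 93 mm along the near lane towards -y.

- **Push:** the force stayed at about 1–2 N while the row slid. It rose to 20 N when the row met the stop, with the tool 87 mm past the row's starting back face; I had expected about 85 mm. I then backed off and lifted clear.
- **Final pictures:** both views show the red row flat, closed up and touching the stop. The yellow tins and the look-alike cubes are where they were. I did not compare the bottles, can, jar and dropper in a final picture; the arm passed over that side at 0.2 m or higher, and the force readings showed no contact.
- **Time:** 16.6 s of the 32 s allowed at the last check.
- **Disagreement:** the lid heights I triangulated came out at 45–48 mm against the nominal 51 mm. That made no difference to a push.

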